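# Bring a hot blank to rest over the cooling tub

## Robot

A 6-joint arm with a two-finger parallel gripper is mounted at the origin on the work surface. World frame = base frame: x ahead of the robot, y to its left, z up, the work surface at z = 0. Lengths are in mm, angles in rad, forces in N, time in s.
With the tool pointing down it reaches from about 350 to 975 mm from the base axis. Payload 7.1 kg.
Tool frame: the origin (TCP) lies at the very end of the fingers, on their centre line; the grasp point (between the pads) lies 19 mm behind it (ctrl.pinch_z is the distance from the TCP to the grasp point, in mm); z points along the fingers, y is the direction in which the jaws open and shut (so a half turn about z gives the same grasp; the last joint's range is limited). The gripper opens to 88 mm and grips with 3 to 60 N. Pads are 20 mm wide; open, the fingers measure 115 mm over their backs; the gripper's body (75 mm by 178 mm) begins 61 mm behind the grasp point.
Start: joints at [-1.12, 0.423, 1.63, -0, 1.089, -0.019], TCP at [282.956, -557.262, 222.675] pointing down, gripper open.
Joint ranges: [-3, 3], [-0.9, 2.11], [0.09, 2.58], [-1.31, 4.45], [0.11, 2.69], [-2.54, 2.54]. Speed limits (rad/s): [2.39, 2.39, 3.01, 3.14, 3.14, 3.14].

## Interface

Orientations are given as a rotation vector (axis times angle).
In Python, from workcell import ctrl gives the robot as it stands.
- The arm moves only by the shell command python3 -m inch 'ROWS' [OPENING]. ROWS is JSON, a list of rows, each an object with "xyz": the shift along the tool's x, y, z in cm, a list of three; "spin": the turn about the tool's z in degrees. A call has 1 to 20 rows; each row is the pose to reach, as a shift and turn from the pose measured when the call began, along the tool's axes at that moment; what a row does not reach only later rows make up. A row lasts 1/10 s, in which the tool goes at most 50 mm and 8.59 degrees, less where a joint would pass 70% of its speed; a pose out of reach is approached as far as the arm can. A call with a gripper value outside its range is refused whole. OPENING is the closure, from 0 (fully open) to 1 (shut), set as the call begins (- or left out, the last holds). The fingers move at their own pace and stop on an object; the grip force is fixed at half the most. Time passes only in rows, so rows that repeat a pose let the fingers close. It gives the time, the measured TCP pose, the force and the opening at its end, in the units of the state.
- ctrl.get_obs(): the state, without advancing time (a new reading comes with each control period).
- ctrl.get_image(name): name is "scene" or "top" or "wrist"; returns the picture (480x640x3 uint8, red, green, blue); there is no depth.
- ctrl.camera_info(name): a dict with "camera_matrix" (3x3 intrinsics, pixels), "R" (3x3) and "t" (3): a world point X has camera coordinates R X + t; the wrist camera has in their place "hand_eye" (4x4, takes a point from camera to tool coordinates, whose origin is the TCP and whose axes are the flange's). Camera axes: x right, y down, z forward; pixel columns grow to the right and rows downward; lengths in mm; the calibration is good to about 2 mm. A picture is of the moment at which its call begins: read the wrist's pose just before it. camera_info takes no time and is no camera call.
- ctrl.close_job(): hands the job in, once; it reports no verdict.
The state is a dict: "t": time; "qpos": joint angles; "qvel": joint speeds; "joint_torque": joint torques, N m; "ee_pos": TCP position; "orientation": TCP orientation; "ft_force": force on the tool from outside, world axes, zero at the start; "moment": the same for the moment, N m; "width": finger opening in mm.
Only numpy, scipy, OpenCV 4.12 (cv2) and the standard library are available. Lean on these libraries where they do the work, as an engineer would, in place of code of your own. Each camera call takes 0.05 s, during which the arm holds its last target. There are 200 camera calls.

## Task

Take the black grip post of the red trolley and pull the hot orange blank, which swings freely from the trolley, over the kerb of its drip tray and along the rail to the blue cooling tub. Stop it there over the middle of the tub and take the swing out of it so that it hangs still for three seconds, then let go of the grip and leave it hanging there at rest. Blank and rod are hot: never touch them or the balance weight on top; do not let it swing wildly, and leave the brick, hammer and can alone.

Things in the scene. Friction and masses are not known exactly. Their poses are not given: they have to be found in the camera images.
- station: Fixed rail stand. Origin on the table under the middle of the rail; its y axis runs along the rail, its z axis is up, its -x side faces the robot; it may be turned by up to 0.15 rad. Two dark steel posts 30 mm square, 432 mm tall, at y = +-370 mm carry two steel rods 14 mm thick, 44 mm apart, at 425 mm height.
- tray (a point): Centre of the drip tray's floor (top face), under the rail's middle, 86 mm above the table. Tray 100 mm (x) by 160 mm (y); yellow kerbs along x at y = +-75 mm, tops (5 mm radius) at 106 mm, 6 mm above the lowest point of the straight-hanging blank. Dragged against a kerb, the blank leans back about 0.2 rad, then slips over and swings.
- trolley (a joint): Position of the red trolley along the rail, m, towards the station's +y, 0 over the tray's middle; it starts within 20 mm of it; stops at +-0.32. Nominal mass 0.7 kg (without the hanger), rolling friction about 1 N, viscous drag 1 N s/m. It stays where it is left.
- grip (a point): Middle of the trolley's black upright grip post, 268 mm above the table, 175 mm in front (station -x) of the rail's middle line; 26 mm (x) by 24 mm (y), from 231 to 293 mm height. Grip it from above, fingers closing along the station's y. Below it a red bar runs back (+x) to a red upright 130 mm behind it that rises to the trolley.
- hanger (a joint): Swing angle q of the hanger on its trolley pivot, rad; positive with the blank displaced to the station's +y, 0 hanging straight. Almost undamped (0.002 N m s/rad): left alone it swings for a minute. Period about 1.35 s. With trolley acceleration a (m/s2 along +y): q'' = -w2 (q + a/9.81), w2 nominally 22 (20 to 24) per s2.
- pivot (a point): The hanger's pivot on the trolley, over the middle line of the rail, 395 mm above the table.
- blank: Hot orange steel blank: 60 mm diameter, 50 mm long, domed bottom (30 mm radius). Origin: dome centre, 265 mm below the pivot, 130 mm above the table at rest. Nominal 0.75 kg, its centre of mass 240 mm below the pivot. Fixed to the rod.
- cool_tub_mouth (a point): Centre of the mouth of the fixed blue tub (78 mm tall, mouth radius 64 mm) that stands under the rail's middle line, 160 to 240 mm to one side of the tray's middle. This is the target.
- scrap_tub_mouth (a point): Centre of the mouth of the fixed grey tub of the same size on the other side of the tray; not the target.
- brick: Loose terracotta fire brick 100 x 200 x 55 mm lying on the table; leave alone.
- hammer: Loose hammer lying on the table between robot and rail; leave alone.
- can: Loose green can, 70 mm diameter, 110 mm tall, standing on the table beyond the drip tray; leave alone.
- rod: The hanger's steel rod, 12 mm thick, 410 mm long, 0.06 kg, origin at the pivot, with the blank at its lower end and a brass balance weight (48 mm diameter, 36 mm tall, 0.30 kg) centred 190 mm above the pivot, which slows the swing. Its z axis points up along it. Do not touch any of it.
Things that resemble listed ones, but are neither listed nor needed, are in the scene too. Of the things that look like the part that bears cool_tub_mouth, the smallest one is meant.

How it is judged:
By the outcome, as a careful person would: the job done as asked, in the order asked, and still so for the second after the job is handed in, with the robot touching nothing.
It also fails if it takes over 45 s, if anything falls off the work surface, if the arm or the gripper's body presses on something with over 40 N, if the wrist force passes 120 N, or if a joint passes its speed limit or range.

## Working session

There is one attempt and no reset: what is moved stays moved. The work goes in short steps, Python scripts to look and compute and a shell command to move; the robot and the scene stay as the last step left them, time stands still between calls to the robot, and variables do not carry over. Pictures are saved under pics/ and viewed, about 8 in all and at most 12, crops included, and the job is handed in when it is done.

```bash
mkdir -p pics; ls; python3 - <<'E'
from workcell import ctrl
import cv2,numpy as np
for n in("scene","top"):
    cv2.imwrite(f"pics/{n}0.png",ctrl.get_image(n)[:,:,::-1]); c=ctrl.camera_info(n)
    print(n,{k:np.round(v,4).tolist() if not isinstance(v,str) else v for k,v in c.items()})
o=ctrl.get_obs();print(o['t'],o['ee_pos'],o['orientation'],o['width'])
print(ctrl.camera_info("wrist"))
E
```

```text
pics
scene {'camera_matrix': [[597.635, 0.0, 324.355], [0.0, 597.635, 246.7054], [0.0, 0.0, 1.0]], 'R': [[0.555, 0.8318, -0.0108], [0.7069, -0.4785, -0.521], [-0.4385, 0.2815, -0.8535]], 't': [-241.4464, -278.0893, 2328.7577]}
top {'camera_matrix': [[443.1153, 0.0, 320.7071], [0.0, 443.1153, 243.9911], [0.0, 0.0, 1.0]], 'R': [[-0.0207, -0.9997, -0.0114], [-0.9888, 0.0221, -0.1477], [0.1479, 0.0082, -0.989]], 't': [-42.1438, 555.3521, 1432.9082]}
0.1 [ 282.75864029 -556.83680762  221.98651649] [-3.05401119e+00 -7.30912458e-01  4.63389220e-04] 87.6130552877028
{'camera_matrix': array([[346.75363556,   0.        , 324.50731667],
       [  0.        , 346.75363556, 245.88393391],
       [  0.        ,   0.        ,   1.        ]]), 'hand_eye': array([[-5.49740498e-04, -9.55271647e-01, -2.95729231e-01,
         8.32364151e+01],
       [ 9.99999835e-01, -4.75334724e-04, -3.23493969e-04,
        -1.28232182e+00],
       [ 1.68454244e-04, -2.95729360e-01,  9.55271750e-01,
        -1.61721565e+02],
       [ 0.00000000e+00,  0.00000000e+00,  0.00000000e+00,
         1.00000000e+00]])}
```

View pics/scene0.png

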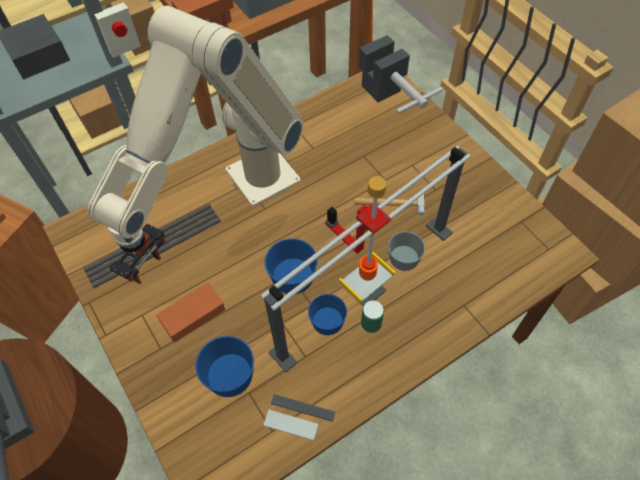

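View pics/top0.png

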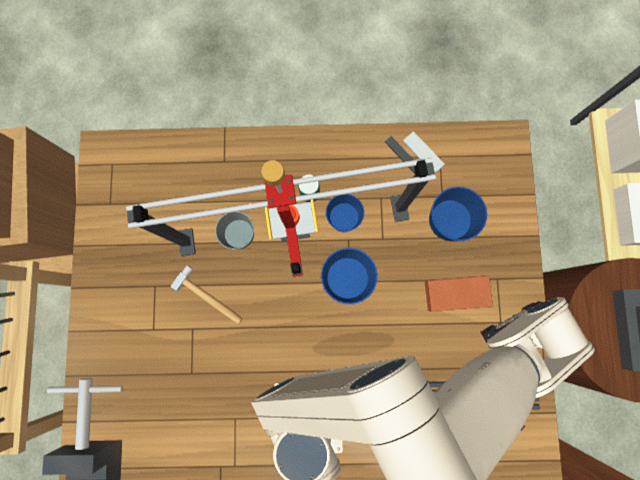

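Three blue tubs appear in the top picture: (345,212) small under the rail, (349,275) larger, and (458,213) larger. The smallest, under the rail's line, is the one at (345,212). I'll confirm that in a crop, which also gives me points to measure.

```bash
python3 - <<'E'
import cv2
a=cv2.imread("pics/top0.png")[150:290,225:425]
cv2.imwrite("pics/c1.png",cv2.resize(a,None,fx=4,fy=4,interpolation=cv2.INTER_CUBIC))
a=cv2.imread("pics/scene0.png")[170:340,260:480]
cv2.imwrite("pics/c2.png",cv2.resize(a,None,fx=3.5,fy=3.5,interpolation=cv2.INTER_CUBIC))
E
```

```text
(no output)
```

View pics/c1.png

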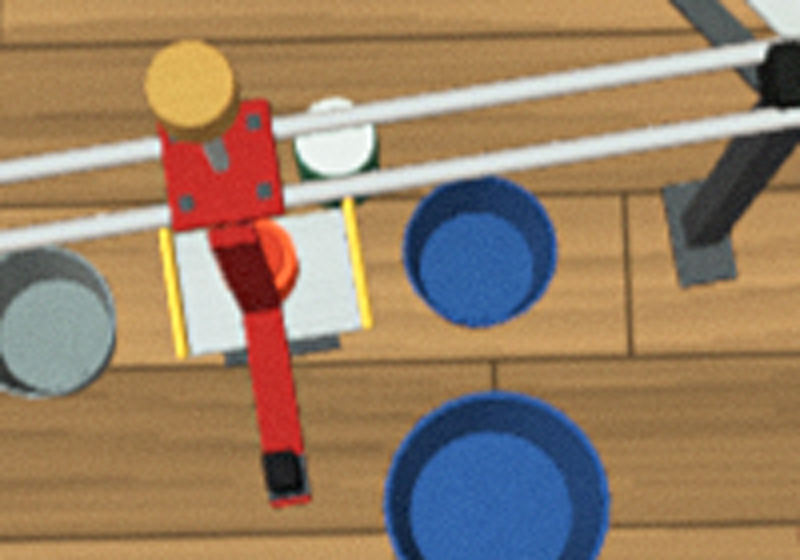

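View pics/c2.png

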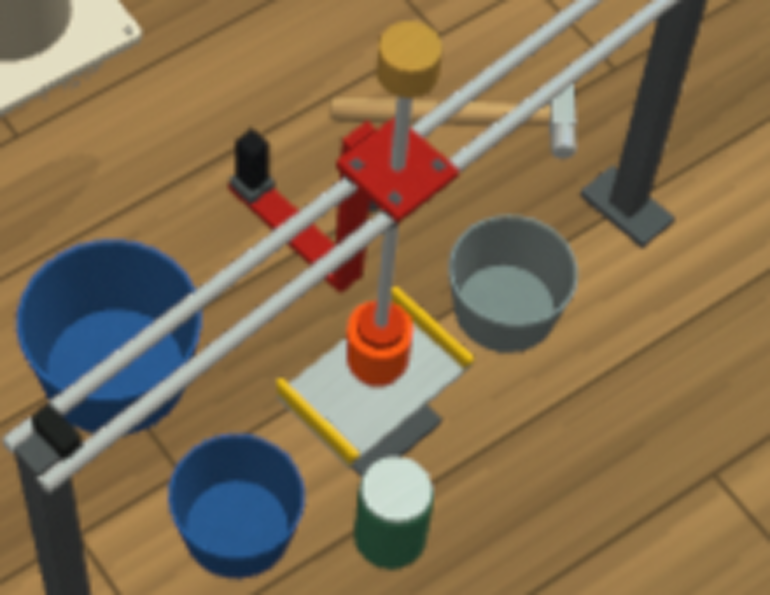

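The crop confirms it: the smallest blue tub, under the rail (345,213), is the target, and the grey scrap tub is on the other side. Next I fit the station pose.

```bash
cat > fit.py <<'E'
from workcell import ctrl
import numpy as np
from scipy.optimize import least_squares
C={n:ctrl.camera_info(n) for n in("scene","top")}
def proj(n,X):
    c=C[n];p=c["camera_matrix"]@(c["R"]@X+c["t"]);return p[:2]/p[2]
T=lambda u,v:("top",225+u/4-.375,150+v/4-.375)
S=lambda u,v:("scene",260+u/3.5-.36,170+v/3.5-.36)
# (obs, x, y, z) station coordinates; y strings use s / tub / grey
M=[(T(165,229),50,75,106,0),(T(182,357),-50,75,106,0),(T(348,199),50,-75,106,0),(T(367,328),-50,-75,106,0),
(S(393,291),-50,75,106,0),(S(470,359),50,75,106,0),(S(280,381),-50,-75,106,0),(S(355,458),50,-75,106,0),
(T(283,470),-175,0,293,1),(S(252,138),-175,0,293,1),(T(189,82),0,0,603,1),(S(411,43),0,0,603,1),
(T(480,252),0,0,78,2),(S(236,497),0,0,78,2),(T(39,322),0,0,78,3),(S(513,276),0,0,78,3)]
def world(p,x,y,z,k):
    y+=[0,p[3],p[4],p[5]][k];c,s=np.cos(p[2]),np.sin(p[2])
    return np.array([p[0]+c*x-s*y,p[1]+s*x+c*y,z])
def res(p): return np.concatenate([proj(o[0],world(p,x,y,z,k))-o[1:] for o,x,y,z,k in M])
r=least_squares(res,[640,0,0,0,-200,200],x_scale=[100,100,.1,10,100,100],loss="soft_l1")
if __name__=="__main__":
    p=r.x;print(np.round(p,4));print(np.round(res(p).reshape(-1,2),1).tolist())
    print("grip",world(p,-175,0,268,1),"grip at tub",world(p,-175,p[4],268,0))
    o=ctrl.get_obs();from scipy.spatial.transform import Rotation as R
    print(R.from_rotvec(o["orientation"]).as_matrix().round(4),o["ee_pos"])
E
python3 fit.py
```

```text
[ 6.296494e+02  3.867530e+01  1.389000e-01  2.350800e+00 -1.756249e+02
  1.892595e+02]
[[-0.1, 0.2], [0.1, -1.6], [0.1, 0.4], [0.2, -1.8], [0.3, -0.5], [-0.6, -0.7], [-0.2, -0.1], [-0.7, -1.8], [-0.9, -0.6], [-0.2, 0.7], [-0.3, -0.0], [-0.5, 0.4], [0.1, -0.9], [-0.2, -0.7], [0.1, -0.8], [-0.5, -1.9]]
grip [456.00845504  16.78131271 268.        ] grip at tub [ 480.64251026 -159.48131313  268.        ]
[[ 8.916e-01  4.527e-01 -6.000e-04]
 [ 4.527e-01 -8.916e-01  1.200e-03]
 [ 0.000e+00 -1.400e-03 -1.000e+00]] [ 282.75864029 -556.83680762  221.98651649]
```

```bash
python3 -m inch '[{"xyz":[2,-2,-4],"spin":4},{"xyz":[5,-5,-8],"spin":8},{"xyz":[8,-8.5,-11.8],"spin":12},{"xyz":[41.4,-43.3,-11.8],"spin":19},{"xyz":[41.4,-43.3,-11.8],"spin":19},{"xyz":[41.4,-43.3,-11.8],"spin":19},{"xyz":[41.4,-43.3,-11.8],"spin":19},{"xyz":[41.4,-43.3,-11.8],"spin":19},{"xyz":[41.4,-43.3,-11.8],"spin":19},{"xyz":[41.4,-43.3,-11.8],"spin":19},{"xyz":[41.4,-43.3,-11.8],"spin":19},{"xyz":[41.4,-43.3,-11.8],"spin":19},{"xyz":[41.4,-43.3,-11.8],"spin":19},{"xyz":[41.4,-43.3,-11.8],"spin":19},{"xyz":[41.4,-43.3,-11.8],"spin":19},{"xyz":[41.4,-43.3,-11.8],"spin":19},{"xyz":[41.4,-43.3,-11.8],"spin":19},{"xyz":[41.4,-43.3,-11.8],"spin":19}]' 0
python3 - <<'E'
from workcell import ctrl
import cv2,numpy as np
from scipy.spatial.transform import Rotation as R
from fit import r,world
o=ctrl.get_obs();im=ctrl.get_image("wrist");top=ctrl.get_image("top")
cv2.imwrite("pics/w1.png",np.hstack([im,top])[:,:,::-1][:, :]);cv2.imwrite("pics/w1.png",cv2.resize(cv2.imread("pics/w1.png"),(800,300),interpolation=cv2.INTER_AREA))
cv2.imwrite("pics/wr.png",im[:,:,::-1]);cv2.imwrite("pics/top1.png",top[:,:,::-1])
Rm=R.from_rotvec(o["orientation"]).as_matrix();print(o["t"],o["ee_pos"]);print(Rm.round(4))
c=ctrl.camera_info("wrist");H=np.linalg.inv(c["hand_eye"])
for z in(293,):
    X=world(r.x,-175,0,z,1);p=Rm.T@(X-o["ee_pos"]);q=H[:3,:3]@p+H[:3,3];u=c["camera_matrix"]@q;print("tool delta",p,"pix",u[:2]/u[2])
E
```

```text
t: 1.9
ee_pos: [455.7, 15.3, 340.6]
orientation: [-3.133, -0.213, 0.001]
ft_force: [-0.6, 0.4, -0.6]
width: 87.7
1.9 [455.74280547  15.325841   340.59655715]
[[ 9.908e-01  1.355e-01 -6.000e-04]
 [ 1.355e-01 -9.908e-01  1.100e-03]
 [-5.000e-04 -1.200e-03 -1.000e+00]]
tool delta [ 0.48229531 -1.34838987 47.59800895] pix [325.27402016 271.62281742]
```

View pics/w1.png

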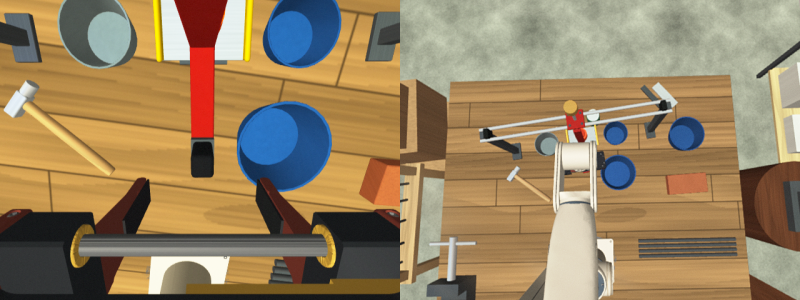

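The grip post is at (325,267) in the wrist image, close to the predicted (325,272), and the jaws straddle it. Descending and closing.

```bash
python3 -m inch '[{"xyz":[0.05,-0.13,3],"spin":0},{"xyz":[0.05,-0.13,6],"spin":0},{"xyz":[0.05,-0.13,8.5],"spin":0},{"xyz":[0.05,-0.13,9],"spin":0},{"xyz":[0.05,-0.13,9],"spin":0}]' 0
python3 -m inch '[{"xyz":[0,0,0],"spin":0},{"xyz":[0,0,0],"spin":0},{"xyz":[0,0,0],"spin":0},{"xyz":[0,0,0],"spin":0},{"xyz":[0,0,0],"spin":0},{"xyz":[0,0,0],"spin":0},{"xyz":[0,0,0],"spin":0},{"xyz":[0,0,0],"spin":0}]' 1
cat > meas.py <<'E'
# measure swing: n top images; brass weight centroid -> q with the trolley position taken from the tool
import sys,cv2,numpy as np
from workcell import ctrl
from fit import r,C,world
from scipy.optimize import curve_fit
P=r.x;ey=np.array([-np.sin(P[2]),np.cos(P[2])]);OFF=2.0 # calibrated below
def weight(im):
    h=cv2.cvtColor(im,cv2.COLOR_RGB2HSV)
    m=cv2.inRange(h,(14,120,110),(27,255,255));m[230:]=0;m=cv2.morphologyEx(m,cv2.MORPH_OPEN,np.ones((3,3)))
    n,_,st,ce=cv2.connectedComponentsWithStats(m);i=1+np.argmax(st[1:,4]);return ce[i],st[i,4]
def ypos(ce,z=590):
    c=C["top"];d=np.linalg.inv(c["camera_matrix"])@[ce[0],ce[1],1];d=c["R"].T@d;o=-c["R"].T@c["t"]
    X=o+d*(z-o[2])/d[2];return (X[:2]-P[:2])@ey
def tool():
    o=ctrl.get_obs();return o["t"],(o["ee_pos"][:2]-P[:2])@ey,o
if __name__=="__main__":
    n=int(sys.argv[1]);D=[]
    for _ in range(n):
        t,y,o=tool();im=ctrl.get_image("top");ce,a=weight(im);D.append((t,y,ypos(ce),a))
    D=np.array(D);q=-(D[:,2]-D[:,1])/190
    print("t0 %.2f tool %.1f..%.1f area %.0f-%.0f F"%(D[0,0],D[0,1],D[-1,1],D[:,3].min(),D[:,3].max()),np.round(o["ft_force"],1),o["width"])
    print("q",np.round(q,3))
    if n>8:
        f=lambda t,a,b,c,w:a*np.cos(w*t)+b*np.sin(w*t)+c
        t1=D[-1,0]+.05;p,_=curve_fit(f,D[:,0]-t1,q,[.05,.05,0,4.69],bounds=([-1,-1,-1,4.4],[1,1,1,4.95]))
        print("now(t=%.2f) q %.4f qd %.4f amp %.4f offset %.4f w %.3f rms %.4f"%(t1,p[0],p[1]*p[3],np.hypot(*p[:2]),p[2],p[3],np.std(f(D[:,0]-t1,*p)-q)))
E
python3 meas.py 6
```

```text
t: 2.5
ee_pos: [455.8, 16.8, 250.4]
orientation: [-3.133, -0.213, 0.003]
ft_force: [0.1, 0.1, 0.0]
width: 87.7
t: 3.3
ee_pos: [455.8, 16.8, 250.4]
orientation: [-3.133, -0.213, 0.003]
ft_force: [-0.1, 0.6, 0.0]
width: 27.3
t0 3.30 tool 2.4..2.3 area 31271-31311 F [-0.5  0.3  0.5] 23.559040305163567
q [0.359 0.359 0.358 0.358 0.357 0.358]
```

```bash
python3 - <<'E'
import cv2
im=cv2.imread("pics/top0.png");h=cv2.cvtColor(im,cv2.COLOR_BGR2HSV)
for v,u in((170,272),(166,268),(174,278),(182,275),(150,200),(200,100),(290,200),(222,270),(215,293)):print(u,v,h[v,u])
import numpy as np
for lo in((17,150,170),(18,165,150)):
    m=cv2.inRange(h,lo,(26,255,255));n,_,st,ce=cv2.connectedComponentsWithStats(m);print([(s.tolist(),c.round(1).tolist()) for s,c in zip(st[1:],ce[1:]) if s[4]>40])
E
```

```text
272 170 [ 20 148 226]
268 166 [ 21 153 222]
278 174 [ 21 151 220]
275 182 [ 16 158 121]
200 150 [ 18 128 191]
100 200 [ 16 131 168]
200 290 [ 17 118 207]
270 222 [ 27  26 187]
293 215 [  5 209 234]
[([262, 160, 21, 22, 283], [272.4, 170.1]), ([311, 200, 8, 33, 60], [314.8, 216.4]), ([264, 207, 8, 33, 85], [267.8, 222.9])]
[([311, 200, 8, 32, 57], [314.7, 215.4]), ([266, 207, 6, 32, 55], [268.6, 223.6])]
```

```bash
sed -i 's/(14,120,110),(27,255,255))/(18,138,195),(26,255,255))/; s/z=590/z=603/' meas.py; python3 meas.py 10; python3 -m inch '[{"xyz":[0,0.3,0],"spin":0},{"xyz":[0,0.8,0],"spin":0},{"xyz":[0,1.3,0],"spin":0},{"xyz":[0,1.8,0],"spin":0},{"xyz":[0,2.3,0],"spin":0},{"xyz":[0,2.8,0],"spin":0},{"xyz":[0,3.3,0],"spin":0},{"xyz":[0,3.8,0],"spin":0},{"xyz":[0,4.3,0],"spin":0},{"xyz":[0,4.8,0],"spin":0},{"xyz":[0,5.3,0],"spin":0},{"xyz":[0,5.8,0],"spin":0},{"xyz":[0,6.3,0],"spin":0},{"xyz":[0,6.8,0],"spin":0},{"xyz":[0,7.3,0],"spin":0},{"xyz":[0,7.8,0],"spin":0},{"xyz":[0,8.3,0],"spin":0},{"xyz":[0,8.8,0],"spin":0},{"xyz":[0,9.3,0],"spin":0},{"xyz":[0,9.8,0],"spin":0}]'; python3 meas.py 6
```

```text
t0 3.60 tool 2.3..2.3 area 348-356 F [-0.2 -0.8 -0.5] 23.779983881058655
q [-0.002 -0.001 -0.002 -0.001 -0.     0.    -0.001  0.     0.    -0.   ]
now(t=4.10) q 0.0013 qd -0.0035 amp 0.0015 offset -0.0014 w 4.950 rms 0.0003
t: 6.1
ee_pos: [469.4, -80.8, 250.3]
orientation: [-3.133, -0.213, 0.002]
ft_force: [4.4, 1.6, 1.2]
width: 23.5
t0 6.10 tool -96.1..-95.8 area 343-349 F [5.2 0.1 1.5] 23.475401010822768
q [0.146 0.148 0.147 0.145 0.146 0.146]
```

```bash
python3 -m inch '[{"xyz":[0,0.4,0],"spin":0},{"xyz":[0,0.8,0],"spin":0},{"xyz":[0,1.2,0],"spin":0},{"xyz":[0,1.6,0],"spin":0},{"xyz":[0,2.0,0],"spin":0},{"xyz":[0,2.4,0],"spin":0},{"xyz":[0,2.8,0],"spin":0},{"xyz":[0,3.2,0],"spin":0},{"xyz":[0,3.6,0],"spin":0},{"xyz":[0,4.0,0],"spin":0},{"xyz":[0,4.4,0],"spin":0},{"xyz":[0,4.8,0],"spin":0},{"xyz":[0,5.2,0],"spin":0},{"xyz":[0,5.6,0],"spin":0},{"xyz":[0,6.0,0],"spin":0},{"xyz":[0,6.4,0],"spin":0},{"xyz":[0,6.8,0],"spin":0},{"xyz":[0,7.2,0],"spin":0},{"xyz":[0,7.6,0],"spin":0}]'; python3 meas.py 26
```

```text
t: 8.3
ee_pos: [480.0, -156.1, 250.3]
orientation: [-3.133, -0.213, 0.001]
ft_force: [5.4, 1.9, 1.3]
width: 23.9
t0 8.30 tool -172.2..-172.3 area 317-359 F [5.2 0.8 1.1] 23.834316691278566
q [-0.029  0.021  0.065  0.104  0.139  0.166  0.183  0.188  0.19   0.177
  0.157  0.126  0.091  0.048  0.003 -0.043 -0.086 -0.125 -0.158 -0.181
 -0.196 -0.199 -0.192 -0.176 -0.15  -0.114]
now(t=9.60) q -0.0738 qd 0.8395 amp 0.1958 offset -0.0028 w 4.629 rms 0.0016
```

```bash
cat > plan.py <<'E'
# q qd w shift_mm(+ along tool y = station -y) N : rows (cm, tool y) that stop the swing
import sys,numpy as np
from scipy.optimize import minimize
q0,v0,w,sh=map(float,sys.argv[1:5]);N=int(sys.argv[5]);tau=.02;h=.005
def sim(Y):
    t=np.arange(0,N*.1+.1,h);yk=np.r_[0,Y];y=-np.interp(t-tau,np.arange(N+1)*.1,yk)/1000
    K=w*w/9.81;ph,v=q0,v0;qs=[]
    c,s=np.cos(w*h),np.sin(w*h)
    for a,b in zip(y[:-1],y[1:]):
        e=K*(a+b)/2;d=ph-e;ph,v=e+d*c+v/w*s,-d*w*s+v*c;qs.append(ph-K*b)
    return np.array([qs[-1],v/w]),np.array(qs)
b=sim(np.zeros(N))[0];A=np.array([sim(e)[0]-b for e in np.eye(N)]).T
D=np.diff(np.eye(N+2),2,axis=0)
def full(Y):return np.r_[0,0,Y,Y[-1]]
E=np.array([np.diff(full(e),2) for e in np.eye(N)]).T
Aeq=np.vstack([A,np.eye(N)[-1]]);beq=np.r_[-b,sh]
k=np.linalg.solve(np.block([[E.T@E,Aeq.T],[Aeq,np.zeros((3,3))]]),np.r_[np.zeros(N),beq])[:N]
Y=np.round(k/10,2)*10;f,qs=sim(Y)
print((Y/10).round(2).tolist(),"res",f.round(4),"max|q| %.3f"%abs(qs).max())
E
for n in 12 16 20; do python3 plan.py -0.0738 0.8395 4.629 3.4 $n; done
```

```text
[0.25, 0.22, -0.37, -1.51, -2.95, -4.29, -5.12, -5.15, -4.28, -2.73, -0.95, 0.34] res [-0. -0.] max|q| 0.167
[-0.44, -1.3, -2.49, -3.8, -5.02, -5.94, -6.39, -6.29, -5.68, -4.65, -3.4, -2.13, -1.04, -0.25, 0.19, 0.34] res [-0.      0.0001] max|q| 0.142
[-0.27, -0.83, -1.62, -2.53, -3.38, -3.99, -4.23, -4.02, -3.37, -2.37, -1.16, 0.05, 1.09, 1.8, 2.11, 2.04, 1.67, 1.14, 0.65, 0.34] res [-0.     -0.0002] max|q| 0.159
```

```bash
python3 - <<'E'
import numpy as np,os
q,v,w=-.0738,.8395,4.629
for n in (3,4,5,6,7):
    t=n*.1;c,s=np.cos(w*t),np.sin(w*t);print("hold",n,flush=True)
    for N in (12,14,16):
        if N+n<=20: os.system(f"python3 plan.py {q*c+v/w*s} {v*c-q*w*s} {w} 3.4 {N}")
E
```

```text
hold 3
[-1.28, -3.0, -4.45, -5.18, -5.0, -4.03, -2.57, -1.06, 0.09, 0.66, 0.64, 0.34] res [-0.  0.] max|q| 0.176
[-0.92, -2.22, -3.4, -4.08, -4.05, -3.32, -2.07, -0.61, 0.71, 1.58, 1.86, 1.56, 0.92, 0.34] res [-0.0001 -0.    ] max|q| 0.180
[-0.55, -1.34, -2.04, -2.41, -2.28, -1.62, -0.55, 0.74, 1.99, 2.93, 3.4, 3.31, 2.73, 1.84, 0.94, 0.34] res [-0.  0.] max|q| 0.185
hold 4
[-1.35, -3.0, -4.13, -4.31, -3.48, -1.91, -0.1, 1.4, 2.15, 2.01, 1.21, 0.34] res [-0. -0.] max|q| 0.196
[-0.76, -1.73, -2.42, -2.53, -1.95, -0.78, 0.69, 2.12, 3.14, 3.53, 3.2, 2.3, 1.18, 0.34] res [0.     0.0001] max|q| 0.196
[-0.33, -0.7, -0.85, -0.6, 0.1, 1.17, 2.44, 3.66, 4.61, 5.08, 4.98, 4.33, 3.28, 2.06, 0.99, 0.34] res [ 0. -0.] max|q| 0.196
hold 5
[-1.13, -2.35, -2.92, -2.51, -1.19, 0.65, 2.43, 3.61, 3.8, 3.0, 1.59, 0.34] res [-0.     -0.0001] max|q| 0.182
[-0.44, -0.86, -0.92, -0.43, 0.59, 1.94, 3.34, 4.43, 4.96, 4.78, 3.93, 2.62, 1.27, 0.34] res [-0.0001 -0.0001] max|q| 0.182
hold 6
[-0.67, -1.2, -1.07, -0.15, 1.39, 3.11, 4.49, 5.1, 4.7, 3.41, 1.7, 0.34] res [ 0.0001 -0.    ] max|q| 0.164
[-0.03, 0.19, 0.79, 1.79, 3.03, 4.3, 5.32, 5.86, 5.79, 5.08, 3.88, 2.46, 1.15, 0.34] res [0.0001 0.0001] max|q| 0.152
hold 7
[-0.06, 0.22, 1.02, 2.27, 3.7, 4.95, 5.64, 5.56, 4.67, 3.17, 1.52, 0.34] res [-0.0001 -0.0001] max|q| 0.162
```

```bash
python3 -m inch '[{"xyz":[0,0,0],"spin":0},{"xyz":[0,0,0],"spin":0},{"xyz":[0,0,0],"spin":0},{"xyz":[0,0,0],"spin":0},{"xyz":[0,0,0],"spin":0},{"xyz":[0,0,0],"spin":0},{"xyz":[0,-0.03,0],"spin":0},{"xyz":[0,0.19,0],"spin":0},{"xyz":[0,0.79,0],"spin":0},{"xyz":[0,1.79,0],"spin":0},{"xyz":[0,3.03,0],"spin":0},{"xyz":[0,4.30,0],"spin":0},{"xyz":[0,5.32,0],"spin":0},{"xyz":[0,5.86,0],"spin":0},{"xyz":[0,5.79,0],"spin":0},{"xyz":[0,5.08,0],"spin":0},{"xyz":[0,3.88,0],"spin":0},{"xyz":[0,2.46,0],"spin":0},{"xyz":[0,1.15,0],"spin":0},{"xyz":[0,0.34,0],"spin":0}]'; python3 meas.py 24
```

```text
t: 11.6
ee_pos: [480.4, -158.8, 250.3]
orientation: [-3.134, -0.214, 0.001]
ft_force: [6.3, -1.1, 0.5]
width: 23.5
t0 11.60 tool -174.9..-175.4 area 351-363 F [4.7 1.1 1.1] 23.957293673008163
q [-0.005 -0.     0.008  0.016  0.022  0.027  0.029  0.031  0.031  0.028
  0.025  0.02   0.013  0.004 -0.002 -0.01  -0.016 -0.023 -0.028 -0.032
 -0.035 -0.035 -0.035 -0.03 ]
now(t=12.80) q -0.0240 qd 0.1074 amp 0.0332 offset -0.0020 w 4.670 rms 0.0006
```

```bash
for n in 12 14 16; do python3 plan.py -0.0240 0.1074 4.65 0.2 $n; done
```

```text
[0.13, 0.23, 0.23, 0.09, -0.16, -0.45, -0.69, -0.8, -0.73, -0.51, -0.21, 0.02] res [-0. -0.] max|q| 0.028
[0.01, -0.01, -0.1, -0.25, -0.45, -0.66, -0.84, -0.93, -0.92, -0.8, -0.6, -0.35, -0.12, 0.02] res [-0.      0.0002] max|q| 0.026
[-0.04, -0.13, -0.28, -0.48, -0.69, -0.89, -1.04, -1.11, -1.09, -0.99, -0.81, -0.59, -0.37, -0.18, -0.04, 0.02] res [0.0002 0.    ] max|q| 0.025
```

```bash
python3 -m inch '[{"xyz":[0,0.01,0],"spin":0},{"xyz":[0,-0.01,0],"spin":0},{"xyz":[0,-0.10,0],"spin":0},{"xyz":[0,-0.25,0],"spin":0},{"xyz":[0,-0.45,0],"spin":0},{"xyz":[0,-0.66,0],"spin":0},{"xyz":[0,-0.84,0],"spin":0},{"xyz":[0,-0.93,0],"spin":0},{"xyz":[0,-0.92,0],"spin":0},{"xyz":[0,-0.80,0],"spin":0},{"xyz":[0,-0.60,0],"spin":0},{"xyz":[0,-0.35,0],"spin":0},{"xyz":[0,-0.12,0],"spin":0},{"xyz":[0,0.02,0],"spin":0}]'; python3 meas.py 24
```

```text
t: 14.2
ee_pos: [480.5, -159.8, 250.3]
orientation: [-3.133, -0.213, 0.001]
ft_force: [4.4, 2.0, 2.8]
width: 23.5
t0 14.20 tool -175.9..-175.6 area 354-363 F [ 4.4 -0.5  0.2] 24.220583422368755
q [-0.002 -0.003 -0.004 -0.006 -0.006 -0.008 -0.009 -0.009 -0.009 -0.008
 -0.008 -0.007 -0.004 -0.003 -0.001  0.001  0.002  0.003  0.004  0.005
  0.006  0.005  0.004  0.004]
now(t=15.40) q 0.0045 qd -0.0257 amp 0.0070 offset -0.0018 w 4.736 rms 0.0005
```

```bash
for n in 8 10 12; do python3 plan.py 0.0045 -0.0257 4.66 0 $n; done
```

```text
[-0.14, -0.23, -0.19, -0.06, 0.08, 0.15, 0.11, 0.0] res [ 0. -0.] max|q| 0.007
[-0.06, -0.12, -0.12, -0.06, 0.03, 0.12, 0.16, 0.14, 0.08, 0.0] res [ 0.     -0.0001] max|q| 0.007
[-0.02, -0.04, -0.03, 0.01, 0.06, 0.12, 0.16, 0.18, 0.16, 0.11, 0.05, 0.0] res [ 0.     -0.0001] max|q| 0.006
```

```bash
python3 -m inch '[{"xyz":[0,-0.02,0],"spin":0},{"xyz":[0,-0.04,0],"spin":0},{"xyz":[0,-0.03,0],"spin":0},{"xyz":[0,0.01,0],"spin":0},{"xyz":[0,0.06,0],"spin":0},{"xyz":[0,0.12,0],"spin":0},{"xyz":[0,0.16,0],"spin":0},{"xyz":[0,0.18,0],"spin":0},{"xyz":[0,0.16,0],"spin":0},{"xyz":[0,0.11,0],"spin":0},{"xyz":[0,0.05,0],"spin":0},{"xyz":[0,0,0],"spin":0}]'; python3 meas.py 20
python3 - <<'E'
from workcell import ctrl
import cv2
im=ctrl.get_image("scene")[:,:,::-1];cv2.imwrite("pics/s2.png",cv2.resize(im[170:360,240:480],None,fx=3.1,fy=3.1,interpolation=cv2.INTER_CUBIC))
E
```

```text
t: 16.6
ee_pos: [480.5, -159.5, 250.3]
orientation: [-3.134, -0.213, 0.001]
ft_force: [5.7, -0.4, 2.1]
width: 24.1
t0 16.60 tool -175.7..-175.6 area 353-362 F [4.9 1.2 1.1] 23.87762839259743
q [-0.003 -0.003 -0.003 -0.003 -0.003 -0.003 -0.002 -0.002 -0.002 -0.001
 -0.002 -0.001 -0.001 -0.    -0.001 -0.001 -0.002 -0.002 -0.002 -0.002]
now(t=17.60) q -0.0004 qd -0.0056 amp 0.0012 offset -0.0022 w 4.950 rms 0.0003
```

View pics/s2.png

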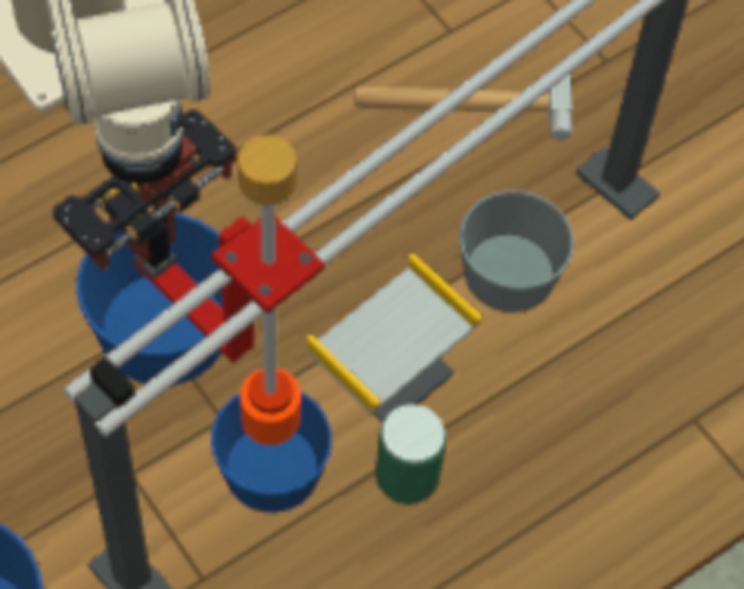

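The blank hangs over the middle of the target tub, swinging only about 0.001 rad. I hold for more than 3 s, then release and lift straight up.

```bash
H='x'; for i in 1 2; do python3 -m inch '[{"xyz":[0,0,0],"spin":0},{"xyz":[0,0,0],"spin":0},{"xyz":[0,0,0],"spin":0},{"xyz":[0,0,0],"spin":0},{"xyz":[0,0,0],"spin":0},{"xyz":[0,0,0],"spin":0},{"xyz":[0,0,0],"spin":0},{"xyz":[0,0,0],"spin":0},{"xyz":[0,0,0],"spin":0},{"xyz":[0,0,0],"spin":0},{"xyz":[0,0,0],"spin":0},{"xyz":[0,0,0],"spin":0},{"xyz":[0,0,0],"spin":0},{"xyz":[0,0,0],"spin":0},{"xyz":[0,0,0],"spin":0},{"xyz":[0,0,0],"spin":0},{"xyz":[0,0,0],"spin":0}]'; done; python3 meas.py 10
python3 -m inch '[{"xyz":[0,0,0],"spin":0},{"xyz":[0,0,0],"spin":0},{"xyz":[0,0,0],"spin":0},{"xyz":[0,0,0],"spin":0},{"xyz":[0,0,0],"spin":0},{"xyz":[0,0,0],"spin":0},{"xyz":[0,0,0],"spin":0},{"xyz":[0,0,0],"spin":0}]' 0; python3 meas.py 12
```

```text
t: 19.35
ee_pos: [480.5, -159.4, 250.3]
orientation: [-3.133, -0.213, 0.001]
ft_force: [4.4, 0.5, 0.5]
width: 24.0
t: 21.05
ee_pos: [480.4, -159.4, 250.3]
orientation: [-3.133, -0.213, 0.001]
ft_force: [5.6, -0.3, 1.3]
width: 24.2
t0 21.05 tool -175.6..-175.5 area 355-363 F [ 5.  -0.1  1.6] 23.752426935039924
q [-0.002 -0.002 -0.002 -0.001 -0.001  0.    -0.002 -0.001 -0.002 -0.001]
now(t=21.55) q 0.0006 qd -0.0064 amp 0.0014 offset -0.0024 w 4.950 rms 0.0006
t: 22.35
ee_pos: [480.4, -159.4, 250.3]
orientation: [-3.133, -0.213, 0.001]
ft_force: [-0.2, 0.4, -0.1]
width: 84.3
t0 22.35 tool -175.6..-175.6 area 355-361 F [1.  0.3 0.3] 88.06628015392516
q [-0.002 -0.001 -0.001 -0.001 -0.002 -0.001 -0.001 -0.002 -0.001 -0.001
 -0.002 -0.001]
now(t=22.95) q 0.0000 qd 0.0004 amp 0.0001 offset -0.0012 w 4.400 rms 0.0003
```

```bash
python3 -m inch '[{"xyz":[0,0,-1],"spin":0},{"xyz":[0,0,-3],"spin":0},{"xyz":[0,0,-6],"spin":0},{"xyz":[0,0,-8],"spin":0},{"xyz":[-4,0,-8],"spin":0},{"xyz":[-4,0,-8],"spin":0},{"xyz":[-4,0,-8],"spin":0},{"xyz":[-4,0,-8],"spin":0}]' 0
python3 meas.py 14
python3 - <<'E'
from workcell import ctrl
import cv2
im=ctrl.get_image("top")[:,:,::-1];cv2.imwrite("pics/t3.png",im)
E
```

```text
t: 23.75
ee_pos: [441.5, -165.0, 330.8]
orientation: [-3.134, -0.213, -0.0]
ft_force: [-0.2, 0.2, 0.1]
width: 87.8
t0 23.75 tool -175.7..-175.5 area 353-360 F [-0.4 -0.5 -0. ] 88.01934041225635
q [-0.001 -0.002 -0.    -0.001 -0.001 -0.    -0.    -0.001 -0.001 -0.001
 -0.001 -0.002 -0.002 -0.003]
now(t=24.45) q -0.0008 qd -0.0053 amp 0.0014 offset -0.0020 w 4.950 rms 0.0003
```

View pics/t3.png

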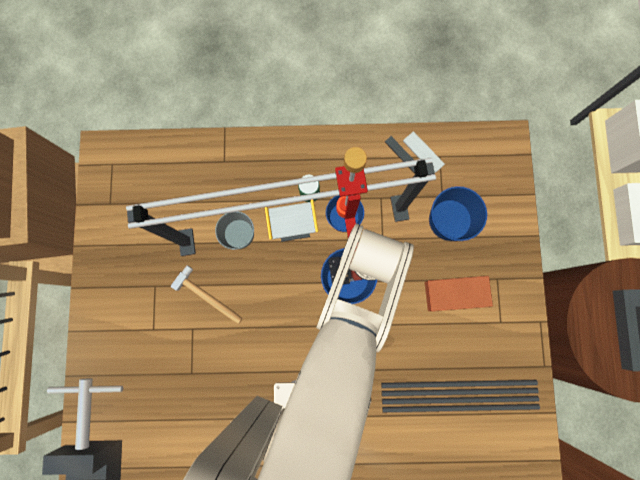

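The gripper is clear of the post, the blank (345,205) hangs still over the tub (345,213), and the brick, hammer and can have not moved. Handing in.

```bash
python3 -c "
from workcell import ctrl
print(ctrl.close_job())"
```

```text
the job is handed in; nothing more can be done
None
```

The blank now hangs at rest over the middle of the smallest blue tub, and I handed the job in at about 24.5 s with the gripper clear. I took the grip post, dragged the blank over the kerb and stopped over the tub.

- **Swing:** crossing the kerb left a swing of about 0.2 rad. Three counter-moves cut it to 0.033, then 0.007, then about 0.001 rad.
- **Hold and release:** I held still for well over three seconds, let go, lifted straight up and backed off.
- **Last checks:** the swing was about 0.001 rad, which is the measurement noise. The trolley was released at -175.6 mm, matching the fitted middle of the tub, which is good to about 2 mm. The brick, hammer and can look unmoved in the last picture.
- **Disagreement:** while gripped, the wrist showed a steady sideways force of about 5 N, from a small misalignment with the rail. It went away on release and did not disturb the blank.

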